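Put the calibration standards back in their graded storage block

TASK

The detector calibration is finished: put the four white calibration jars with black caps back into the grey storage block, each in the well made for its size, so that the row runs in order from the smallest jar to the largest. Each must stand upright and fully home on the pad of its well, let go. Do not tip any jar over, and leave the yellow survey meter and the red hand stamp where they are.

Things in the scene. Friction and masses are not known exactly. Their poses are not given: they have to be found in the camera images.
- jar_tiny: the tiny one of the four calibration standards (smallest): a closed round white plastic jar with a ribbed black screw cap that does not turn; 50 mm high, body 30 mm in diameter, cap 34 mm in diameter over the top 16 mm. Loose, standing upright on the desk. Origin at the centre of its underside, z up its axis; grasp it round the cap.
- jar_small: the small one of the four calibration standards (second smallest): a closed round white plastic jar with a ribbed black screw cap that does not turn; 58 mm high, body 40 mm in diameter, cap 44 mm in diameter over the top 16 mm. Loose, standing upright on the desk. Origin at the centre of its underside, z up its axis; grasp it round the cap.
- jar_medium: the medium one of the four calibration standards (second largest): a closed round white plastic jar with a ribbed black screw cap that does not turn; 66 mm high, body 50 mm in diameter, cap 54 mm in diameter over the top 16 mm. Loose, standing upright on the desk. Origin at the centre of its underside, z up its axis; grasp it round the cap.
- jar_large: the large one of the four calibration standards (largest): a closed round white plastic jar with a ribbed black screw cap that does not turn; 76 mm high, body 60 mm in diameter, cap 64 mm in diameter over the top 16 mm. Loose, standing upright on the desk. Origin at the centre of its underside, z up its axis; grasp it round the cap.
- well_tiny: black pad on the floor of the tiny jar's well in the storage block: round well 36 mm wide, mouth chamfered 4 mm, 14 mm deep above the 2 mm pad. Origin: pad's underside, centre, 12 mm above the desk; x along the row to the larger wells. The block (grey plastic, 255 mm along the row, 90 wide, 28 high, fixed) has four open wells in a straight row in order of size, and lies turned any way round.
- well_small: black pad on the floor of the small jar's well in the storage block: round well 46 mm wide, mouth chamfered 4 mm, 14 mm deep above the 2 mm pad. Origin: pad's underside, centre, 12 mm above the desk; x along the row to the larger wells. Well centres along the row, from the tiny one: small 50 mm, medium 110 mm, large 180 mm.
- well_medium: black pad on the floor of the medium jar's well in the storage block: round well 56 mm wide, mouth chamfered 4 mm, 14 mm deep above the 2 mm pad. Origin: pad's underside, centre, 12 mm above the desk; x along the row to the larger wells. Rims of neighbouring wells are 9 mm apart, so neighbouring caps stand 11 mm apart.
- well_large: black pad on the floor of the large jar's well in the storage block: round well 66 mm wide, mouth chamfered 4 mm, 14 mm deep above the 2 mm pad. Origin: pad's underside, centre, 12 mm above the desk; x along the row to the larger wells. Each end of the block carries a low steel bar handle reaching 19 mm out, under 18 mm high.
- survey_meter: bystander: yellow hand radiation meter with a black knob, 163 x 66 x 67 mm, lying loose on the right; origin at the centre of its underside, x along its length. Not to be moved.
- date_stamp: bystander: small red and black hand stamp, 26 x 52 x 80 mm, standing loose among the jars; origin at the centre of its underside. Not to be moved. (Room: behind the work a tall computer tower and paper trays, up to 0.45 m high, stand from about x = 0.74 m on, between y = 0.02 and -0.6 m: do not swing wide over there.)

How it is judged:
At the end, for the whole second after the job is handed in: Each jar stands in its own well: within 8 mm of the well's centre, underside within 4 mm of the top of the pad, upright to within 0.1 rad, at rest and released (horizontal distance between jar_tiny and well_tiny below 0.008 m and z of jar_tiny in the frame of well_tiny between -0.003 and 0.006 m and angle between each of jar_tiny, jar_small, jar_medium, jar_large's own z axis and vertical below 0.1 rad and linear speed of each of jar_tiny, jar_small, jar_medium, jar_large below 0.02 m/s and contact force between each of jar_tiny, jar_small, jar_medium, jar_large and the fingers below 0.1 N and horizontal distance between jar_small and well_small below 0.008 m and z of jar_small in the frame of well_small between -0.003 and 0.006 m and horizontal distance between jar_medium and well_medium below 0.008 m and z of jar_medium in the frame of well_medium between -0.003 and 0.006 m and horizontal distance between jar_large and well_large below 0.008 m and z of jar_large in the frame of well_large between -0.003 and 0.006 m); the robot touches nothing.
It fails at once if a jar is tipped over (more than 0.7 rad from upright) (angle between any of jar_tiny, jar_small, jar_medium, jar_large's own z axis and vertical above 0.7 rad).
It fails at once if the survey meter or the date stamp is moved by more than 30 mm (distance of any of survey_meter, date_stamp from where it was at the start of the episode above 0.03 m).
It also fails if it takes over 93 s, if anything falls off the work surface, if the arm or the gripper's body presses on something with over 40 N, if the wrist force passes 120 N, or if a joint passes its speed limit or range.

ROBOT

A 6-joint arm with a two-finger parallel gripper is mounted at the origin on a cart in front of the work surface, level with it; the furniture and walls round the work are solid. World frame = base frame: x ahead of the robot, y to its left, z up, the work surface at z = 0. Lengths are in m, angles in rad, forces in N, time in s.
With the tool pointing down it reaches from about 0.375 to 0.975 m from the base axis. Payload 3.8 kg.
Tool frame: the origin (TCP) lies midway between the tips of the shut fingers; the grasp point (between the pads) lies 19 mm behind it; z points along the fingers, y is the line along which they close (so a half turn about z gives the same grasp; the last joint's range is limited). The gripper opens to 85 mm and grips with 20 to 120 N. Pads are 22 mm wide; open, the fingers measure 114 mm over their backs; the gripper's body (76 mm by 85 mm) begins 54 mm behind the grasp point. The pads swing forward as they close: fully open they stand 13 mm farther back than shut.
Start: joints at [-1.218, 0.264, 1.604, -0, 1.274, -0.037], TCP at [0.256, -0.624, 0.231] pointing down, gripper open.
Joint ranges: [-2.63, 2.63], [-0.94, 2.18], [0.31, 2.57], [-1.31, 4.45], [0, 2.66], [-2.55, 2.55]. Speed limits (rad/s): [2.57, 2.57, 3.14, 3.14, 3.14, 3.14].

INTERFACE

Orientations are given as a rotation vector (axis times angle).
In Python, from workcell import bot, read_camera, camera_info, ticket gives the robot as it stands.
- The arm moves only by the tool servo_tool, never from a script. Its argument "targets" is a list of rows, each an object of numbers: "hand": the closure, from -1 (fully open) to 1 (shut); "x", "y", "z": the shift along the tool's x, y, z as a fraction of full scale; "roll": the turn about the tool's z as a fraction of full scale. In form: [{"hand": .., "x": .., "y": .., "z": .., "roll": ..}, ...]. A call has 1 to 10 rows; each row is the pose to reach, as a shift and turn from the pose commanded when the call began, along the tool's axes at that moment, turning the shorter way round; what a row does not reach only later rows make up. Full scale, the value 1, is 50 cm for a shift and 180 degrees for a turn. A row lasts 1/12 s, in which the tool goes at most 41.7 mm and 7.16 degrees, less where a joint would pass 70% of its speed; a pose out of reach is approached as far as the arm can. A call with a number of a shift or a turn outside -1 to 1 is refused whole. A call with a gripper value outside its range is refused whole. The fingers move at their own pace and stop on an object; "grip_force" is the grip in N (left out, the last holds). Time passes only in rows, so rows that repeat a pose let the fingers close. It gives the time, the measured TCP pose, the force, the opening and the grip force at its end, in the units of the state.
- bot.read_state(): the state, without advancing time (a new reading comes with each control period).
- read_camera(name): name is "scene" or "top" or "wrist"; returns the picture (400x640x3 uint8, red, green, blue); there is no depth.
- camera_info(name): a dict with "fx", "fy", "cx", "cy" (pixels), "eye" and "orientation" of the camera in the world; the wrist camera has in their place "T_tool_cam" (4x4, takes a point from camera to tool coordinates, whose origin is the TCP and whose axes are the flange's). Camera axes: x right, y down, z forward; pixel columns grow to the right and rows downward; lengths in m; the calibration is good to about 2 mm. A picture is of the moment at which its call begins: read the wrist's pose just before it. camera_info takes no time and is no camera call.
- ticket.finish_job(): hands the job in; it is judged then, once.
The state is a dict: "time": time; "q": joint angles; "joint_vel": joint speeds; "joint_torque": joint torques, N m; "tool_pos": TCP position; "tcp_rot": TCP orientation; "wrist_force": force on the tool from outside, world axes, zero at the start; "torque": the same for the moment, N m; "width": opening from 0.0 (shut) to 1.0 (fully open); "grip_force": force on a finger pad.
Only numpy, scipy, OpenCV 4.12 (cv2) and the standard library are available. Lean on these libraries where they do the work, as an engineer would, in place of code of your own. Each camera call takes 0.05 s, during which the arm holds its last target. There are 200 camera calls.

## Working session

There is one attempt and no reset: what is moved stays moved. The work goes in short steps, Python scripts to look and compute and a tool call to move; the robot and the scene stay as the last step left them, time stands still between calls to the robot, and variables do not carry over. Pictures are saved under pics/ and viewed, at most 19 in all, crops included, and the job is handed in when it is done.

Besides the shell and the picture viewer there is one more tool, called after ">>>" as a command line: name --argument value ..., lists and objects as JSON in quotes. servo_tool: Moves the arm, as the interface text tells. Its arguments: {"type":"object","properties":{"targets":{"type":"array"},"grip_force":{"type":"number"}},"required":["targets"]}

```bash
mkdir -p pics; python3 - <<'E'
from workcell import bot, read_camera, camera_info
import cv2
for n in ("top","scene"):
    cv2.imwrite(f"pics/{n}0.png",read_camera(n)[:,:,::-1]); print(n,camera_info(n))
print(camera_info("wrist")); print(bot.read_state())
E
```

```text
top {'fx': 464.5416744088043, 'fy': 464.5416744088043, 'cx': 317.5744852378729, 'cy': 199.12851630851122, 'eye': array([ 0.28250353, -0.00761213,  1.41219913]), 'orientation': array([-2.07957485,  2.14664023, -0.2239293 ])}
scene {'fx': 443.527960564822, 'fy': 443.527960564822, 'cx': 319.1039133938638, 'cy': 205.3966266125112, 'eye': array([-0.64133743,  0.70231013,  0.74735179]), 'orientation': array([-1.15996174,  1.99932647, -1.23704891])}
{'fx': 277.67614468168557, 'fy': 277.67614468168557, 'cx': 320.65427183586837, 'cy': 205.57140910534437, 'T_tool_cam': array([[ 5.61684920e-04, -9.61711121e-01, -2.74064598e-01,
         7.00123151e-02],
       [ 9.99999729e-01,  6.70562540e-04, -3.03587859e-04,
         2.24551450e-04],
       [ 4.75741273e-04, -2.74064353e-01,  9.61711237e-01,
        -1.42428339e-01],
       [ 0.00000000e+00,  0.00000000e+00,  0.00000000e+00,
         1.00000000e+00]])}
{'time': 0.1, 'q': array([-1.21790609e+00,  2.64689784e-01,  1.60529545e+00, -2.58785292e-05,
        1.27372434e+00, -3.69060414e-02]), 'joint_vel': array([ 0.00104185, -0.00216778, -0.00411052, -0.00051495,  0.00092641,
        0.00198035]), 'joint_torque': array([ 9.13492877e-04, -5.16706395e+01, -3.68589842e+01, -5.08160520e-05,
        6.20447725e-03, -5.98676181e-06]), 'tool_pos': array([ 0.25624521, -0.62371616,  0.23004715]), 'tcp_rot': array([-3.08006463e+00, -6.08029158e-01,  5.61180011e-04]), 'wrist_force': array([0.14198477, 0.96779364, 0.25054014]), 'torque': array([ 0.03707834, -0.02179616,  0.01738842]), 'grip_force': 0.0, 'width': 1.0007794944999828}
```

View pics/top0.png

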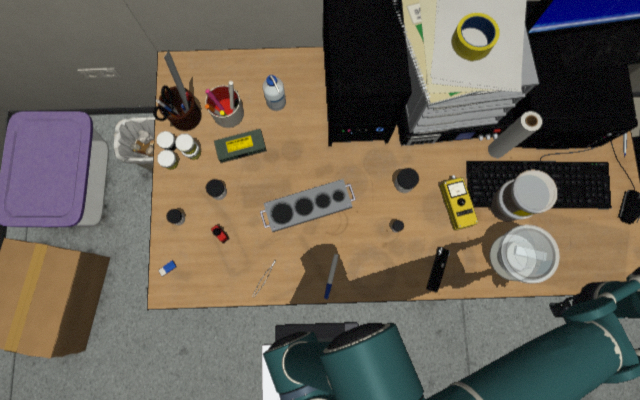

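View pics/scene0.png

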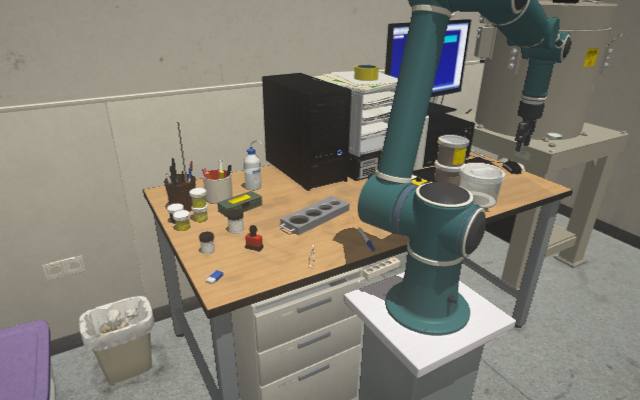

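```bash
cat > h.py <<'E'
import numpy as np, cv2
from scipy.spatial.transform import Rotation as R
from workcell import bot, read_camera, camera_info
def ray_to_z(name,uv,z,T=None):
    c=camera_info(name)
    if T is None: Rm=R.from_rotvec(c["orientation"]).as_matrix(); e=np.array(c["eye"])
    else: M=T@c["T_tool_cam"]; Rm=M[:3,:3]; e=M[:3,3]
    d=Rm@np.array([(uv[0]-c["cx"])/c["fx"],(uv[1]-c["cy"])/c["fy"],1])
    return e+d*(z-e[2])/d[2]
def toolT():
    s=bot.read_state(); T=np.eye(4); T[:3,:3]=R.from_rotvec(s["tcp_rot"]).as_matrix(); T[:3,3]=s["tool_pos"]; return T
E
python3 - <<'E'
from h import *
im=cv2.imread("pics/top0.png")
def crop(x,y,w,h,k=5):
    o=cv2.resize(im[y:y+h,x:x+w],None,fx=k,fy=k,interpolation=cv2.INTER_CUBIC)
    for i in range(0,w,10): cv2.putText(o,str(x+i),(i*k,8),0,.3,(0,0,255)); cv2.line(o,(i*k,10),(i*k,14),(0,0,255))
    for j in range(10,h,10): cv2.putText(o,str(y+j),(0,j*k),0,.3,(0,0,255)); cv2.line(o,(20,j*k),(25,j*k),(0,0,255))
    return o
cv2.imwrite("pics/c1.png",np.vstack([np.hstack([crop(160,175,80,70),crop(375,165,80,70)]),crop(240,180,160,50)]))
g=im.max(2)
m=(g<75).astype(np.uint8)
n,l,s,c=cv2.connectedComponentsWithStats(m)
for i in range(1,n):
    if 60<s[i,4]<800 and 150<c[i][0]<440 and 160<c[i][1]<250:
        print(s[i],c[i].round(1), [ray_to_z("top",c[i],z).round(3)[:2] for z in (0.014,.028,.05,.058,.066,.076)])
E
```

```text
[397 168  22  21 371] [407.1 178.1] [array([ 0.635, -0.297]), array([ 0.632, -0.294]), array([ 0.626, -0.289]), array([ 0.624, -0.288]), array([ 0.622, -0.286]), array([ 0.62 , -0.284])]
[206 180  19  17 250] [215.  187.6] [array([0.624, 0.299]), array([0.62 , 0.296]), array([0.615, 0.291]), array([0.613, 0.289]), array([0.611, 0.288]), array([0.608, 0.285])]
[333 190  11  12  98] [338.1 195.6] [array([ 0.586, -0.081]), array([ 0.583, -0.08 ]), array([ 0.579, -0.079]), array([ 0.577, -0.078]), array([ 0.575, -0.078]), array([ 0.573, -0.077])]
[316 194  14  14 163] [322.6 200.6] [array([ 0.572, -0.032]), array([ 0.569, -0.032]), array([ 0.565, -0.032]), array([ 0.563, -0.031]), array([ 0.561, -0.031]), array([ 0.559, -0.031])]
[295 198  18  18 244] [303.8 206.3] [array([0.556, 0.026]), array([0.553, 0.026]), array([0.549, 0.025]), array([0.547, 0.025]), array([0.546, 0.025]), array([0.544, 0.024])]
[271 203  22  21 347] [281.7 213. ] [array([0.537, 0.094]), array([0.535, 0.093]), array([0.531, 0.091]), array([0.529, 0.091]), array([0.528, 0.09 ]), array([0.526, 0.089])]
[167 209  17  15 188] [174.6 215.6] [array([0.54 , 0.421]), array([0.537, 0.417]), array([0.533, 0.41 ]), array([0.532, 0.408]), array([0.53 , 0.405]), array([0.528, 0.402])]
[391 220  13  11 109] [396.9 225. ] [array([ 0.489, -0.255]), array([ 0.487, -0.253]), array([ 0.484, -0.249]), array([ 0.483, -0.248]), array([ 0.481, -0.246]), array([ 0.48 , -0.244])]
[213 226  16  17  92] [219.8 232.5] [array([0.483, 0.282]), array([0.481, 0.28 ]), array([0.478, 0.275]), array([0.477, 0.273]), array([0.476, 0.272]), array([0.474, 0.27 ])]
```

View pics/c1.png

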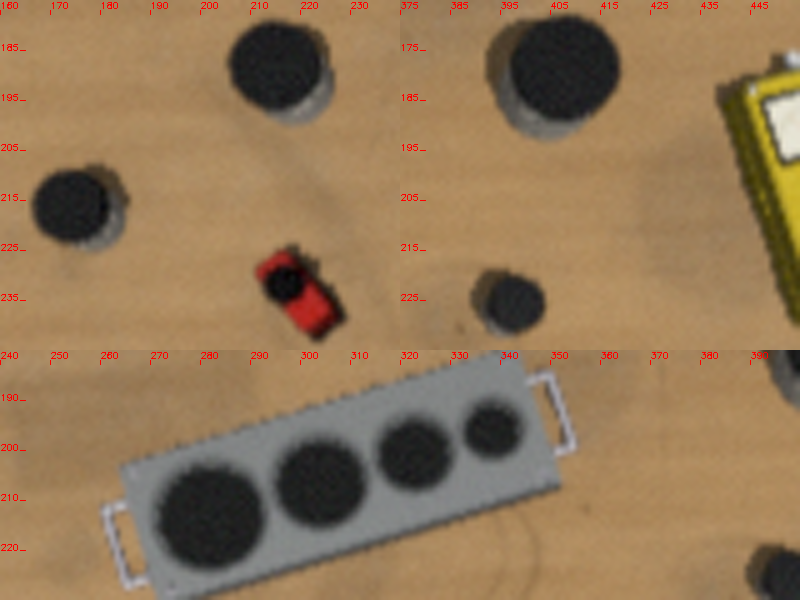

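>>> servo_tool --targets '[{"hand": -1, "x": 0.926, "y": -0.708, "z": -0.1, "roll": -0.463}, {"hand": -1, "x": 0.926, "y": -0.708, "z": -0.1, "roll": -0.463}, {"hand": -1, "x": 0.926, "y": -0.708, "z": -0.1, "roll": -0.463}, {"hand": -1, "x": 0.926, "y": -0.708, "z": -0.1, "roll": -0.463}, {"hand": -1, "x": 0.926, "y": -0.708, "z": -0.1, "roll": -0.463}, {"hand": -1, "x": 0.926, "y": -0.708, "z": -0.1, "roll": -0.463}, {"hand": -1, "x": 0.926, "y": -0.708, "z": -0.1, "roll": -0.463}, {"hand": -1, "x": 0.926, "y": -0.708, "z": -0.1, "roll": -0.463}, {"hand": -1, "x": 0.926, "y": -0.708, "z": -0.1, "roll": -0.463}, {"hand": -1, "x": 0.926, "y": -0.708, "z": -0.1, "roll": -0.463}]' --grip_force 40

```text
time: 0.93
tool_pos: [0.466, -0.2637, 0.2667]
tcp_rot: [-2.136, -2.303, 0.0]
wrist_force: [0.6, -0.0, -0.1]
width: 0.998
grip_force: 0.0
```

```bash
cat >> h.py <<'E'
def goto(x,y,z,yaw=None):
    "print the row values that carry the tool to a world pose (tool down)"
    T=toolT(); d=T[:3,:3].T@(np.array([x,y,z])-T[:3,3])/.5
    cy=np.degrees(np.arctan2(T[1,0],T[0,0])); r=0 if yaw is None else -((yaw-cy+180)%360-180)/180
    print("to",(x,y,z),"rows x %.4f y %.4f z %.4f roll %.4f  dist %.3f yaw %.2f tilt %.4f"%(*d,r,np.linalg.norm(d)*.5,cy,np.hypot(T[0,2],T[1,2])))
E
python3 -c "
from h import *
print(bot.read_state()['time'],bot.read_state()['tool_pos']);goto(.55,-.12,.28,105.5)"
```

```text
0.9333 [ 0.46602853 -0.26373966  0.26670334]
to (0.55, -0.12, 0.28) rows x 0.2741 y 0.1890 z -0.0266 roll -0.0622  dist 0.167 yaw 94.30 tilt 0.0005
```

>>> servo_tool --targets '[{"hand": -1, "x": 0.274, "y": 0.189, "z": -0.027, "roll": -0.062}, {"hand": -1, "x": 0.274, "y": 0.189, "z": -0.027, "roll": -0.062}, {"hand": -1, "x": 0.274, "y": 0.189, "z": -0.027, "roll": -0.062}, {"hand": -1, "x": 0.274, "y": 0.189, "z": -0.027, "roll": -0.062}, {"hand": -1, "x": 0.274, "y": 0.189, "z": -0.027, "roll": -0.062}, {"hand": -1, "x": 0.274, "y": 0.189, "z": -0.027, "roll": -0.062}, {"hand": -1, "x": 0.274, "y": 0.189, "z": -0.027, "roll": -0.062}, {"hand": -1, "x": 0.274, "y": 0.189, "z": -0.027, "roll": -0.062}]'

```text
time: 1.6
tool_pos: [0.5497, -0.1236, 0.2798]
tcp_rot: [-1.911, -2.492, 0.002]
wrist_force: [0.2, -0.1, -0.6]
width: 0.996
grip_force: 0.0
```

```bash
python3 - <<'E'
from h import *
s=bot.read_state(); print(s["time"],s["tool_pos"],s["joint_vel"].round(3)); T=toolT(); np.save("T1.npy",T)
cv2.imwrite("pics/w1.png",read_camera("wrist")[:,:,::-1])
E
```

```text
1.6 [ 0.54972753 -0.12359044  0.27979988] [-0.015 -0.004  0.     0.003 -0.001  0.003]
```

View pics/w1.png

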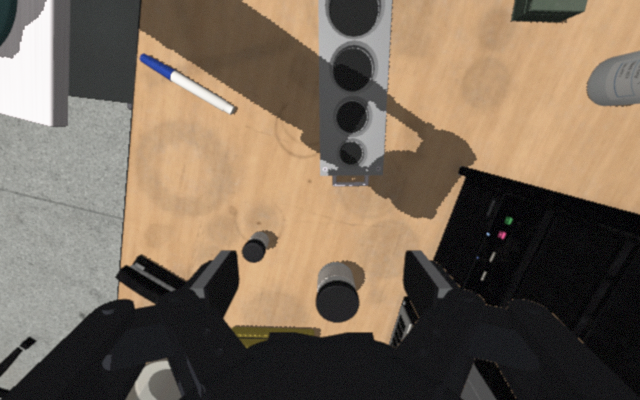

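```bash
cat >> h.py <<'E'
def crop(im,x,y,w,h,k=4,g=10):
    o=cv2.resize(im[y:y+h,x:x+w],None,fx=k,fy=k,interpolation=cv2.INTER_CUBIC)
    for i in range(0,w,g): cv2.putText(o,str(x+i),(i*k,8),0,.3,(0,0,255)); cv2.line(o,(i*k,10),(i*k,14),(0,0,255))
    for j in range(g,h,g): cv2.putText(o,str(y+j),(0,j*k),0,.3,(0,0,255)); cv2.line(o,(20,j*k),(25,j*k),(0,0,255))
    return o
E
python3 - <<'E'
from h import *
im=cv2.imread("pics/w1.png"); im=cv2.convertScaleAbs(im,alpha=2,beta=10)
cv2.imwrite("pics/c2.png",np.hstack([crop(im,300,0,100,200,3),crop(im,235,220,150,200,3)[:540]if 0 else cv2.copyMakeBorder(crop(im,235,220,150,110,3),0,270,0,0,0)]))
E
```

```text
(no output)
```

View pics/c2.png

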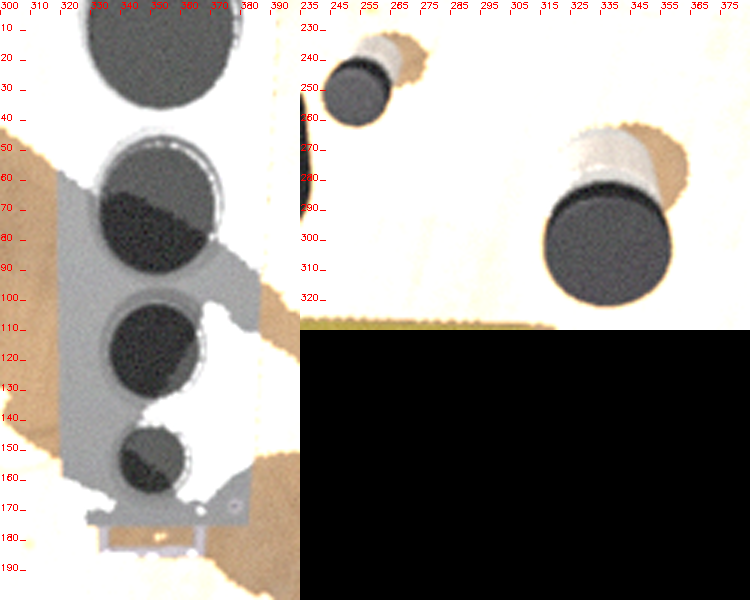

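```bash
python3 - <<'E'
from h import *
T=np.load("T1.npy")
print("tiny",ray_to_z("wrist",(253.4,251.7),.05,T),"top",ray_to_z("top",(397.8,225),.05))
print("large",ray_to_z("wrist",(337.4,302.7),.076,T),"top",ray_to_z("top",(407.6,178.2),.076))
for z in(.014,.021,.028):
    W=[ray_to_z("wrist",p,z,T)[:2] for p in((350.2,153),(351,116.5),(351.7,69))]
    V=[ray_to_z("top",p,z)[:2] for p in((338.1,195.6),(322.6,200.6),(303.8,206.3),(281.7,213))]
    print(z,*[w.round(4) for w in W],[np.linalg.norm(w-W[0]).round(4) for w in W]); print("   top",*[w.round(4) for w in V],[np.linalg.norm(w-V[0]).round(4) for w in V])
E
```

```text
tiny [ 0.48262343 -0.25212312  0.05      ] top [ 0.48381045 -0.25181062  0.05      ]
large [ 0.61855418 -0.28555663  0.076     ] top [ 0.61911944 -0.28567009  0.076     ]
0.014 [ 0.5827 -0.0809] [ 0.5692 -0.0323] [0.5526 0.026 ] [np.float64(0.0), np.float64(0.0504), np.float64(0.1111)]
   top [ 0.5863 -0.0806] [ 0.5721 -0.0323] [0.5561 0.0259] [0.5374 0.094 ] [np.float64(0.0), np.float64(0.0503), np.float64(0.1107), np.float64(0.1813)]
0.021 [ 0.5818 -0.0805] [ 0.5686 -0.0327] [0.5523 0.0246] [np.float64(0.0), np.float64(0.0496), np.float64(0.1092)]
   top [ 0.5848 -0.0802] [ 0.5707 -0.0322] [0.5547 0.0257] [0.5361 0.0934] [np.float64(0.0), np.float64(0.0501), np.float64(0.1101), np.float64(0.1804)]
0.028 [ 0.581  -0.0801] [ 0.568  -0.0332] [0.5519 0.0232] [np.float64(0.0), np.float64(0.0487), np.float64(0.1073)]
   top [ 0.5833 -0.0799] [ 0.5692 -0.0321] [0.5534 0.0256] [0.5348 0.0929] [np.float64(0.0), np.float64(0.0498), np.float64(0.1096), np.float64(0.1795)]
```

```bash
python3 -c "
from h import *
goto(.6188,-.2856,.12,105.6);goto(.6188,-.2856,.042,105.6)"
```

```text
to (0.6188, -0.2856, 0.12) rows x -0.3482 y 0.0501 z 0.3198 roll -0.0033  dist 0.238 yaw 105.01 tilt 0.0011
to (0.6188, -0.2856, 0.042) rows x -0.3482 y 0.0502 z 0.4758 roll -0.0033  dist 0.296 yaw 105.01 tilt 0.0011
```

>>> servo_tool --targets '[{"hand": -1, "x": -0.348, "y": 0.05, "z": 0.3, "roll": -0.003}, {"hand": -1, "x": -0.348, "y": 0.05, "z": 0.3, "roll": -0.003}, {"hand": -1, "x": -0.348, "y": 0.05, "z": 0.3, "roll": -0.003}, {"hand": -1, "x": -0.348, "y": 0.05, "z": 0.3, "roll": -0.003}, {"hand": -1, "x": -0.348, "y": 0.05, "z": 0.3, "roll": -0.003}, {"hand": -1, "x": -0.348, "y": 0.05, "z": 0.3, "roll": -0.003}, {"hand": -1, "x": -0.348, "y": 0.05, "z": 0.3, "roll": -0.003}, {"hand": -1, "x": -0.348, "y": 0.05, "z": 0.3, "roll": -0.003}]'

```text
time: 2.32
tool_pos: [0.618, -0.2859, 0.1283]
tcp_rot: [-1.901, -2.496, 0.001]
wrist_force: [-0.2, -0.2, 0.5]
width: 0.999
grip_force: 0.0
```

```bash
python3 - <<'E'
from h import *
s=bot.read_state(); print(s["time"],s["tool_pos"]); T=toolT(); np.save("T2.npy",T)
goto(.6188,-.2856,.042,105.6)
im=read_camera("wrist")[:,:,::-1]
cv2.imwrite("pics/w2.png",cv2.convertScaleAbs(im,alpha=1.8,beta=10))
E
```

```text
2.3167 [ 0.61797142 -0.28586846  0.12828991]
to (0.6188, -0.2856, 0.042) rows x -0.0004 y 0.0022 z 0.1726 roll -0.0010  dist 0.086 yaw 105.42 tilt 0.0041
```

View pics/w2.png

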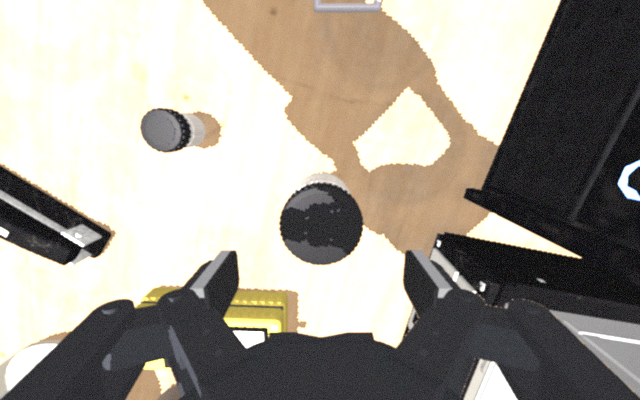

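```bash
python3 -c "
from h import *
T=np.load('T2.npy')
print(ray_to_z('wrist',(321,223.5),.076,T),ray_to_z('wrist',(166.5,129),.05,T))"
```

```text
[ 0.61859051 -0.28545481  0.076     ] [ 0.48607361 -0.25203814  0.05      ]
```

>>> servo_tool --targets '[{"hand": -1, "x": 0, "y": 0.001, "z": 0.06, "roll": -0.001}, {"hand": -1, "x": 0, "y": 0.001, "z": 0.12, "roll": -0.001}, {"hand": -1, "x": 0, "y": 0.001, "z": 0.172, "roll": -0.001}, {"hand": -1, "x": 0, "y": 0.001, "z": 0.172, "roll": -0.001}, {"hand": 0.2, "x": 0, "y": 0.001, "z": 0.172, "roll": -0.001}, {"hand": 1, "x": 0, "y": 0.001, "z": 0.172, "roll": -0.001}, {"hand": 1, "x": 0, "y": 0.001, "z": 0.172, "roll": -0.001}, {"hand": 1, "x": 0, "y": 0.001, "z": 0.172, "roll": -0.001}, {"hand": 1, "x": 0, "y": 0.001, "z": 0.172, "roll": -0.001}, {"hand": 1, "x": 0, "y": 0.001, "z": 0.172, "roll": -0.001}]' --grip_force 40

```text
time: 3.2
tool_pos: [0.6227, -0.2848, 0.0478]
tcp_rot: [1.891, 2.502, 0.002]
wrist_force: [-0.6, 1.0, 8.0]
width: 0.719
grip_force: 44.5
```

>>> servo_tool --targets '[{"hand": 1, "x": 0, "y": 0, "z": -0.02, "roll": 0}, {"hand": 1, "x": 0, "y": 0, "z": -0.06, "roll": 0}, {"hand": 1, "x": 0, "y": 0, "z": -0.12, "roll": 0}, {"hand": 1, "x": 0, "y": 0, "z": -0.18, "roll": 0}, {"hand": 1, "x": 0, "y": 0, "z": -0.18, "roll": 0}, {"hand": 1, "x": 0, "y": 0, "z": -0.18, "roll": 0}]'

```text
time: 3.7
tool_pos: [0.6226, -0.2849, 0.1381]
tcp_rot: [1.891, 2.501, 0.002]
wrist_force: [0.1, -0.4, -2.2]
width: 0.725
grip_force: 44.2
```

```bash
python3 - <<'E'
from h import *
s=bot.read_state(); print(s["time"],s["tool_pos"],s["wrist_force"].round(1),s["torque"].round(2),s["width"],s["grip_force"]); T=toolT(); np.save("T3.npy",T)
goto(.5345,.093,.12,105.6)
a=read_camera("wrist")[:,:,::-1];b=read_camera("scene")[:,:,::-1]
cv2.imwrite("pics/w3.png",np.vstack([cv2.resize(cv2.convertScaleAbs(a[150:400,150:500],alpha=1.8,beta=10),None,fx=1,fy=1),crop(b,350,100,175,125,2)]))
E
```

```text
3.7 [ 0.62257777 -0.28492777  0.13810437] [ 0.1 -0.4 -2.2] [ 0.04  0.01 -0.02] 0.7248192861034087 44.181427359580994
to (0.5345, 0.093, 0.12) rows x 0.7754 y 0.0366 z 0.0331 roll 0.0013  dist 0.388 yaw 105.83 tilt 0.0064
```

View pics/w3.png

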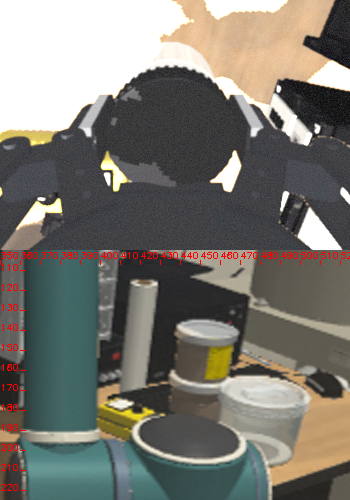

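>>> servo_tool --targets '[{"hand": 1, "x": 0.775, "y": 0.037, "z": 0, "roll": 0.001}, {"hand": 1, "x": 0.775, "y": 0.037, "z": 0, "roll": 0.001}, {"hand": 1, "x": 0.775, "y": 0.037, "z": 0, "roll": 0.001}, {"hand": 1, "x": 0.775, "y": 0.037, "z": 0, "roll": 0.001}, {"hand": 1, "x": 0.775, "y": 0.037, "z": 0, "roll": 0.001}, {"hand": 1, "x": 0.775, "y": 0.037, "z": 0, "roll": 0.001}, {"hand": 1, "x": 0.775, "y": 0.037, "z": 0, "roll": 0.001}, {"hand": 1, "x": 0.775, "y": 0.037, "z": 0, "roll": 0.001}, {"hand": 1, "x": 0.775, "y": 0.037, "z": 0, "roll": 0.001}, {"hand": 1, "x": 0.775, "y": 0.037, "z": 0, "roll": 0.001}]'

```text
time: 4.63
tool_pos: [0.5289, 0.0983, 0.1319]
tcp_rot: [-1.891, -2.502, 0.003]
wrist_force: [-0.8, 0.1, -1.3]
width: 0.717
grip_force: 44.2
```

>>> servo_tool --targets '[{"hand": 1, "x": 0, "y": 0, "z": 0, "roll": 0}, {"hand": 1, "x": 0, "y": 0, "z": 0, "roll": 0}, {"hand": 1, "x": 0, "y": 0, "z": 0, "roll": 0}]'

```text
time: 4.88
tool_pos: [0.532, 0.093, 0.1332]
tcp_rot: [-1.898, -2.503, 0.003]
wrist_force: [0.8, -0.9, -1.8]
width: 0.723
grip_force: 44.2
```

```bash
python3 - <<'E'
from h import *
s=bot.read_state(); print(s["time"],s["tool_pos"],s["wrist_force"].round(1),s["joint_vel"].round(3)); T=toolT(); np.save("T4.npy",T)
goto(.5345,.093,.062,105.6)
cv2.imwrite("pics/w4.png",read_camera("wrist")[:,:,::-1])
cv2.imwrite("pics/t4.png",read_camera("top")[:,:,::-1])
im=cv2.convertScaleAbs(cv2.imread("pics/w4.png"),alpha=1.6)
cv2.imwrite("pics/m4.png",np.vstack([im[:350],crop(cv2.imread("pics/t4.png"),240,170,160,60,4)]))
E
```

```text
4.8833 [0.53204326 0.09302396 0.13321395] [ 0.8 -0.9 -1.8] [-0.021 -0.003 -0.011  0.004  0.001  0.002]
to (0.5345, 0.093, 0.062) rows x -0.0013 y 0.0050 z 0.1424 roll 0.0003  dist 0.071 yaw 105.66 tilt 0.0022
```

View pics/m4.png

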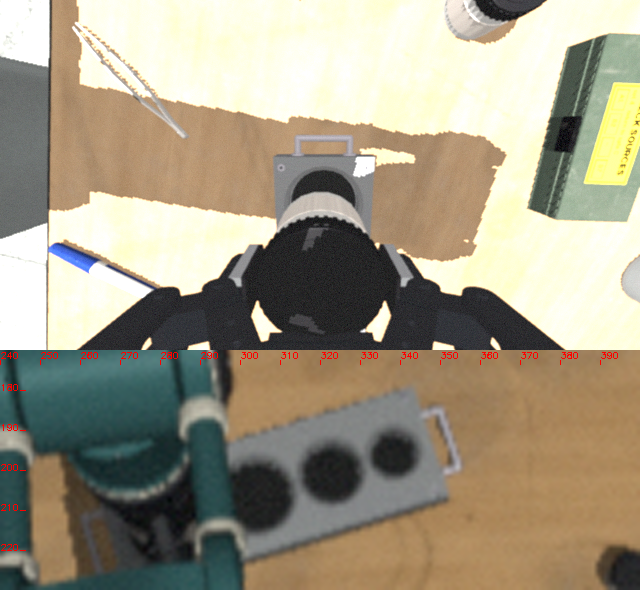

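```bash
python3 - <<'E'
from h import *
T=np.load("T4.npy"); t=np.array([.583,-.0803]); r=np.array([-.2695,.963]); n=np.array([.963,.2695])
for uv,z in(((325,190),.028),((324,145),.016),((325,158),.028)):
    p=ray_to_z("wrist",uv,z,T)[:2]-t; print(p@r,p@n)
p=np.array([.532,.093])-t; print("tcp",p@r,p@n)
E
```

```text
0.19427865518056073 0.0019310949447203865
0.23372607800032394 0.0009560019593795252
0.22322479838612883 0.0017799687173564727
tcp 0.1806324 -0.002408649999999929
```

>>> servo_tool --targets '[{"hand": 1, "x": -0.002, "y": 0.006, "z": 0.04, "roll": 0}, {"hand": 1, "x": -0.002, "y": 0.006, "z": 0.08, "roll": 0}, {"hand": 1, "x": -0.002, "y": 0.006, "z": 0.1, "roll": 0}, {"hand": 1, "x": -0.002, "y": 0.006, "z": 0.115, "roll": 0}, {"hand": 1, "x": -0.002, "y": 0.006, "z": 0.125, "roll": 0}, {"hand": 1, "x": -0.002, "y": 0.006, "z": 0.132, "roll": 0}, {"hand": 1, "x": -0.002, "y": 0.006, "z": 0.136, "roll": 0}, {"hand": 1, "x": -0.002, "y": 0.006, "z": 0.138, "roll": 0}, {"hand": 1, "x": -0.002, "y": 0.006, "z": 0.138, "roll": 0}]'

```text
time: 5.73
tool_pos: [0.5357, 0.0935, 0.0651]
tcp_rot: [-1.899, -2.503, 0.0]
wrist_force: [0.6, 0.3, -2.0]
width: 0.72
grip_force: 45.9
```

```bash
python3 - <<'E'
from h import *
s=bot.read_state(); print(s["time"],s["tool_pos"],s["wrist_force"].round(1),s["torque"].round(2),s["joint_vel"].round(3));toolT(); goto(.5345,.093,.062,105.6)
E
```

```text
5.7333 [0.53569867 0.09348571 0.06510045] [ 0.6  0.3 -2. ] [ 0.13  0.09 -0.  ] [ 0.001 -0.    -0.001 -0.003  0.001 -0.001]
to (0.5345, 0.093, 0.062) rows x -0.0003 y -0.0026 z 0.0062 roll 0.0002  dist 0.003 yaw 105.64 tilt 0.0003
```

>>> servo_tool --targets '[{"hand": 1, "x": 0, "y": 0, "z": 0.004, "roll": 0}, {"hand": 1, "x": 0, "y": 0, "z": 0.007, "roll": 0}, {"hand": 1, "x": 0, "y": 0, "z": 0.009, "roll": 0}, {"hand": 1, "x": 0, "y": 0, "z": 0.009, "roll": 0}]'

```text
time: 6.07
tool_pos: [0.5358, 0.0936, 0.0618]
tcp_rot: [-1.898, -2.503, 0.001]
wrist_force: [-3.6, -0.1, 5.8]
width: 0.718
grip_force: 46.4
```

>>> servo_tool --targets '[{"hand": -0.7, "x": 0, "y": 0, "z": 0, "roll": 0}, {"hand": -1, "x": 0, "y": 0, "z": 0, "roll": 0}, {"hand": -1, "x": 0, "y": 0, "z": 0, "roll": 0}, {"hand": -1, "x": 0, "y": 0, "z": 0, "roll": 0}, {"hand": -1, "x": 0, "y": 0, "z": -0.08, "roll": 0}, {"hand": -1, "x": 0, "y": 0, "z": -0.16, "roll": 0}, {"hand": -1, "x": 0, "y": 0, "z": -0.24, "roll": 0}, {"hand": -1, "x": 0, "y": 0, "z": -0.24, "roll": 0}, {"hand": -1, "x": 0, "y": 0, "z": -0.24, "roll": 0}]'

```text
time: 6.82
tool_pos: [0.5387, 0.094, 0.1849]
tcp_rot: [1.895, 2.499, 0.009]
wrist_force: [-0.4, -0.3, -0.7]
width: 1.006
grip_force: 0.0
```

```bash
python3 - <<'E'
from h import *
s=bot.read_state(); print(s["time"],s["tool_pos"],s["width"]); T=toolT(); np.save("T5.npy",T)
cv2.imwrite("pics/w5.png",read_camera("wrist")[:,:,::-1])
print(ray_to_z("top",(214.8,187.8),.066),ray_to_z("top",(174,215.8),.058))
goto(.611,.2885,.12,105.6)
E
```

```text
6.8167 [0.53869775 0.09402961 0.18486847] 1.0061029957822194
[0.61041172 0.28803125 0.066     ] [0.53105749 0.40918338 0.058     ]
to (0.611, 0.2885, 0.12) rows x 0.3350 y 0.2477 z 0.1250 roll 0.0003  dist 0.217 yaw 105.65 tilt 0.0031
```

View pics/w5.png

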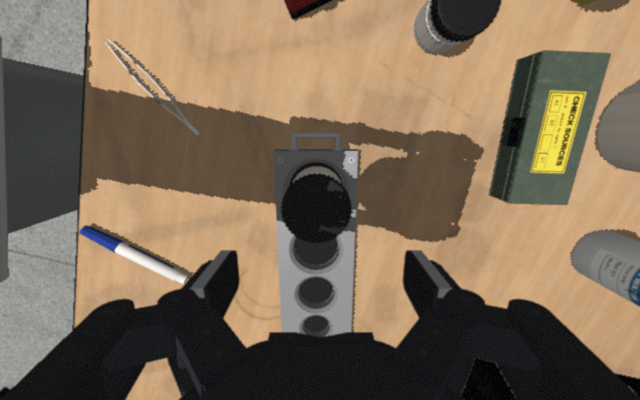

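>>> servo_tool --targets '[{"hand": -1, "x": 0.335, "y": 0.247, "z": 0.09, "roll": 0}, {"hand": -1, "x": 0.335, "y": 0.247, "z": 0.09, "roll": 0}, {"hand": -1, "x": 0.335, "y": 0.247, "z": 0.09, "roll": 0}, {"hand": -1, "x": 0.335, "y": 0.247, "z": 0.09, "roll": 0}, {"hand": -1, "x": 0.335, "y": 0.247, "z": 0.09, "roll": 0}, {"hand": -1, "x": 0.335, "y": 0.247, "z": 0.09, "roll": 0}, {"hand": -1, "x": 0.335, "y": 0.247, "z": 0.09, "roll": 0}, {"hand": -1, "x": 0.335, "y": 0.247, "z": 0.09, "roll": 0}, {"hand": -1, "x": 0.335, "y": 0.247, "z": 0.09, "roll": 0}]'

```text
time: 7.62
tool_pos: [0.6085, 0.2869, 0.1347]
tcp_rot: [-1.898, -2.502, 0.004]
wrist_force: [-0.9, 0.6, 0.5]
width: 1.002
grip_force: 0.0
```

```bash
python3 - <<'E'
from h import *
s=bot.read_state(); print(s["time"],s["tool_pos"],s["width"]); T=toolT(); np.save("T6.npy",T)
cv2.imwrite("pics/w6.png",read_camera("wrist")[:,:,::-1])
goto(.6105,.288,.034,105.6)
E
```

```text
7.6167 [0.60845046 0.28688184 0.13470016] 1.0018066193196589
to (0.6105, 0.288, 0.034) rows x 0.0016 y 0.0041 z 0.2029 roll -0.0000  dist 0.101 yaw 105.59 tilt 0.0014
```

View pics/w6.png

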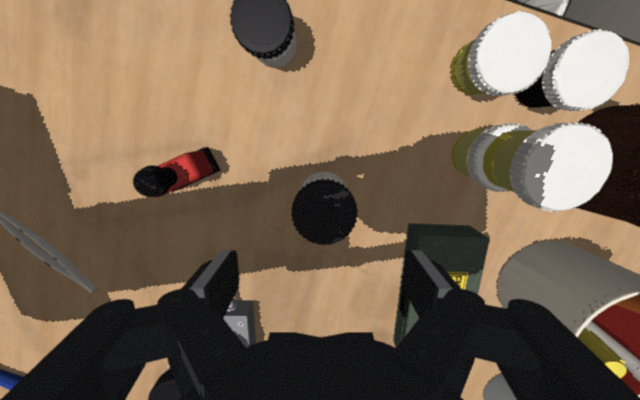

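```bash
python3 - <<'E'
from h import *
T=np.load("T6.npy")
for uv,z in(((324,211.5),.066),((262,25),.058),((408,225),.05),((488,232),.05),((404,345),.03)):
    p=ray_to_z("wrist",uv,z,T); print(uv,p.round(4), (T[:3,:3].T@(p-T[:3,3])).round(4))
E
```

```text
(324, 211.5) [0.6102 0.2919 0.066 ] [0.0044 0.0033 0.0687]
(262, 25) [0.5328 0.4079 0.058 ] [ 0.137  -0.0401  0.0767]
(408, 225) [0.6851 0.2951 0.05  ] [-0.0127  0.0763  0.0845]
(488, 232) [0.7545 0.3079 0.05  ] [-0.019   0.1465  0.0843]
(404, 345) [0.7377 0.1598 0.03  ] [-0.1571  0.0905  0.1046]
```

>>> servo_tool --targets '[{"hand": -1, "x": 0.005, "y": 0.001, "z": 0.06, "roll": 0}, {"hand": -1, "x": 0.005, "y": 0.001, "z": 0.12, "roll": 0}, {"hand": -1, "x": 0.005, "y": 0.001, "z": 0.18, "roll": 0}, {"hand": -1, "x": 0.005, "y": 0.001, "z": 0.196, "roll": 0}, {"hand": -1, "x": 0.005, "y": 0.001, "z": 0.196, "roll": 0}, {"hand": -1, "x": 0.005, "y": 0.001, "z": 0.196, "roll": 0}]'

```text
time: 8.17
tool_pos: [0.6095, 0.2901, 0.0387]
tcp_rot: [1.9, 2.502, 0.0]
wrist_force: [0.8, -0.4, -0.1]
width: 0.997
grip_force: 0.0
```

>>> servo_tool --targets '[{"hand": -0.6, "x": 0, "y": 0.001, "z": 0.008, "roll": 0}, {"hand": 0.2, "x": 0, "y": 0.001, "z": 0.008, "roll": 0}, {"hand": 1, "x": 0, "y": 0.001, "z": 0.008, "roll": 0}, {"hand": 1, "x": 0, "y": 0.001, "z": 0.008, "roll": 0}, {"hand": 1, "x": 0, "y": 0.001, "z": 0.008, "roll": 0}, {"hand": 1, "x": 0, "y": 0.001, "z": 0.008, "roll": 0}, {"hand": 1, "x": 0, "y": 0.001, "z": 0.008, "roll": 0}, {"hand": 1, "x": 0, "y": 0.001, "z": 0.008, "roll": 0}]'

```text
time: 8.83
tool_pos: [0.6111, 0.2916, 0.0361]
tcp_rot: [1.897, 2.502, 0.004]
wrist_force: [-1.5, -0.9, 7.3]
width: 0.605
grip_force: 41.7
```

```bash
python3 -c "
from h import *
s=bot.read_state();print(s['tool_pos'],s['width'],s['grip_force'],s['wrist_force'])
goto(.554,.026,.14,105.6)"
```

```text
[0.61108215 0.29157621 0.03612203] 0.6050488539049844 41.67171657085419 [-1.54746199 -0.85805991  7.31993359]
to (0.554, 0.026, 0.14) rows x -0.4805 y -0.2527 z -0.2086 roll 0.0004  dist 0.291 yaw 105.67 tilt 0.0030
```

>>> servo_tool --targets '[{"hand": 1, "x": 0, "y": 0, "z": -0.03, "roll": 0}, {"hand": 1, "x": 0, "y": 0, "z": -0.1, "roll": 0}, {"hand": 1, "x": 0, "y": 0, "z": -0.18, "roll": 0}, {"hand": 1, "x": 0, "y": 0, "z": -0.26, "roll": 0}, {"hand": 1, "x": 0, "y": 0, "z": -0.31, "roll": 0}, {"hand": 1, "x": -0.08, "y": -0.04, "z": -0.31, "roll": 0}, {"hand": 1, "x": -0.16, "y": -0.08, "z": -0.31, "roll": 0}, {"hand": 1, "x": -0.24, "y": -0.12, "z": -0.31, "roll": 0}, {"hand": 1, "x": -0.31, "y": -0.16, "z": -0.31, "roll": 0}, {"hand": 1, "x": -0.38, "y": -0.2, "z": -0.31, "roll": 0}]'

```text
time: 9.67
tool_pos: [0.5655, 0.0859, 0.1898]
tcp_rot: [1.897, 2.504, 0.001]
wrist_force: [0.5, -0.7, -0.1]
width: 0.603
grip_force: 42.3
```

```bash
python3 -c "
from h import *
s=bot.read_state();print(s['tool_pos'],s['width'],s['grip_force'],s['wrist_force'])
goto(.5546,.0262,.13,105.6)"
```

```text
[0.56551286 0.08590522 0.18981825] 0.6027753075434232 42.34967529773712 [ 0.49808881 -0.68410423 -0.0736043 ]
to (0.5546, 0.0262, 0.13) rows x -0.1090 y -0.0534 z 0.1196 roll 0.0006  dist 0.085 yaw 105.70 tilt 0.0008
```

>>> servo_tool --targets '[{"hand": 1, "x": -0.05, "y": -0.03, "z": 0, "roll": 0}, {"hand": 1, "x": -0.101, "y": -0.052, "z": 0, "roll": 0}, {"hand": 1, "x": -0.101, "y": -0.052, "z": 0.04, "roll": 0}, {"hand": 1, "x": -0.101, "y": -0.052, "z": 0.1, "roll": 0}, {"hand": 1, "x": -0.101, "y": -0.052, "z": 0.14, "roll": 0}, {"hand": 1, "x": -0.101, "y": -0.052, "z": 0.14, "roll": 0}, {"hand": 1, "x": -0.101, "y": -0.052, "z": 0.14, "roll": 0}, {"hand": 1, "x": -0.101, "y": -0.052, "z": 0.14, "roll": 0}]'

```text
time: 10.33
tool_pos: [0.5559, 0.0319, 0.1205]
tcp_rot: [1.897, 2.502, 0.002]
wrist_force: [-0.1, 0.1, -1.4]
width: 0.603
grip_force: 42.4
```

```bash
python3 - <<'E'
from h import *
for i in range(3):
  s=bot.read_state();print(s['tool_pos'],s['width'],s['wrist_force'].round(1),s['joint_vel'].round(3));goto(.5546,.0262,.05,105.6)
  cv2.imwrite("pics/w7.png",read_camera("wrist")[:,:,::-1])
cv2.imwrite("pics/w7.png",cv2.convertScaleAbs(crop(cv2.imread("pics/w7.png"),220,130,200,150,4),alpha=1.5))
E
```

```text
[0.55586437 0.03189674 0.12048665] 0.603319624557147 [-0.1  0.1 -1.4] [ 0.001 -0.012 -0.021  0.    -0.005  0.   ]
to (0.5546, 0.0262, 0.05) rows x -0.0102 y -0.0058 z 0.1410 roll 0.0004  dist 0.071 yaw 105.67 tilt 0.0019
[0.55643498 0.0319452  0.1210542 ] 0.6069913223537939 [ 0.7  0.1 -1.3] [ 0.001 -0.006 -0.009 -0.    -0.004 -0.001]
to (0.5546, 0.0262, 0.05) rows x -0.0100 y -0.0071 z 0.1421 roll 0.0004  dist 0.071 yaw 105.68 tilt 0.0033
[0.5565843  0.03199219 0.12120523] 0.6013584983913739 [-0.6  0.3 -0.7] [ 0.002 -0.002  0.001  0.001 -0.004 -0.002]
to (0.5546, 0.0262, 0.05) rows x -0.0099 y -0.0075 z 0.1424 roll 0.0004  dist 0.071 yaw 105.68 tilt 0.0037
```

View pics/w7.png

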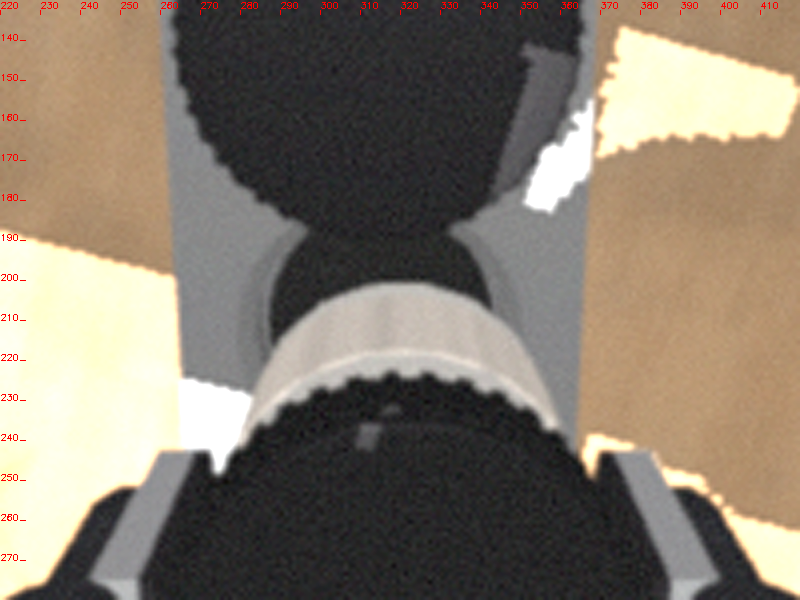

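>>> servo_tool --targets '[{"hand": 1, "x": -0.01, "y": -0.009, "z": 0.05, "roll": 0}, {"hand": 1, "x": -0.01, "y": -0.009, "z": 0.09, "roll": 0}, {"hand": 1, "x": -0.01, "y": -0.009, "z": 0.09, "roll": 0}, {"hand": 1, "x": -0.01, "y": -0.009, "z": 0.09, "roll": 0}, {"hand": 1, "x": -0.01, "y": -0.009, "z": 0.09, "roll": 0}, {"hand": 1, "x": -0.01, "y": -0.009, "z": 0.09, "roll": 0}]'

```text
time: 10.98
tool_pos: [0.5536, 0.0258, 0.0759]
tcp_rot: [1.896, 2.501, 0.003]
wrist_force: [0.1, 0.3, -1.6]
width: 0.604
grip_force: 42.4
```

```bash
python3 - <<'E'
from h import *
s=bot.read_state();print(s['tool_pos'],s['width'],s['wrist_force'].round(1),s['joint_vel'].round(3));goto(.5546,.0262,.05,105.6)
E
```

```text
[0.55361688 0.0258384  0.07586008] 0.6035803977591054 [ 0.1  0.3 -1.6] [ 0.002 -0.001  0.002  0.001 -0.002  0.002]
to (0.5546, 0.0262, 0.05) rows x 0.0002 y 0.0019 z 0.0517 roll 0.0004  dist 0.026 yaw 105.67 tilt 0.0033
```

Within 1 mm; go in.

>>> servo_tool --targets '[{"hand": 1, "x": 0, "y": 0.001, "z": 0.02, "roll": 0}, {"hand": 1, "x": 0, "y": 0.001, "z": 0.035, "roll": 0}, {"hand": 1, "x": 0, "y": 0.001, "z": 0.044, "roll": 0}, {"hand": 1, "x": 0, "y": 0.001, "z": 0.05, "roll": 0}, {"hand": 1, "x": 0, "y": 0.001, "z": 0.055, "roll": 0}, {"hand": 1, "x": 0, "y": 0.001, "z": 0.055, "roll": 0}, {"hand": 1, "x": 0, "y": 0.001, "z": 0.055, "roll": 0}]'

```text
time: 11.57
tool_pos: [0.5521, 0.0257, 0.05]
tcp_rot: [-1.897, -2.502, 0.002]
wrist_force: [-13.0, -0.9, 27.7]
width: 0.603
grip_force: 44.7
```

>>> servo_tool --targets '[{"hand": 1, "x": 0, "y": 0.001, "z": 0.05, "roll": 0}, {"hand": -0.6, "x": 0, "y": 0.001, "z": 0.05, "roll": 0}, {"hand": -1, "x": 0, "y": 0.001, "z": 0.05, "roll": 0}, {"hand": -1, "x": 0, "y": 0.001, "z": 0.05, "roll": 0}, {"hand": -1, "x": 0, "y": 0.001, "z": 0.04, "roll": 0}, {"hand": -1, "x": 0, "y": 0, "z": -0.04, "roll": 0}, {"hand": -1, "x": 0, "y": 0, "z": -0.12, "roll": 0}, {"hand": -1, "x": 0, "y": 0, "z": -0.2, "roll": 0}, {"hand": -1, "x": 0, "y": 0, "z": -0.2, "roll": 0}, {"hand": -1, "x": 0, "y": 0, "z": -0.2, "roll": 0}]'

```text
time: 12.4
tool_pos: [0.5555, 0.0259, 0.1504]
tcp_rot: [1.894, 2.498, 0.008]
wrist_force: [-0.5, 0.6, -0.0]
width: 1.0
grip_force: 0.0
```

```bash
python3 - <<'E'
from h import *
s=bot.read_state();print(s['tool_pos'],s['width'])
goto(.532,.4085,.13,105.6)
E
```

```text
[0.55553918 0.02594143 0.15044648] 1.000084896611374
to (0.532, 0.4085, 0.13) rows x 0.7495 y 0.1609 z 0.0406 roll 0.0003  dist 0.384 yaw 105.66 tilt 0.0080
```

```bash
python3 - <<'E'
from h import *
s=bot.read_state();print(s['time'],s['wrist_force'])
T=toolT();np.save("T8.npy",T)
a=read_camera("wrist")[:,:,::-1];cv2.imwrite("pics/w8r.png",a)
cv2.imwrite("pics/w8.png",cv2.convertScaleAbs(crop(a,220,100,200,150,4),alpha=1.6))
E
```

```text
12.4 [-0.4555993   0.59646919 -0.00714917]
```

View pics/w8.png

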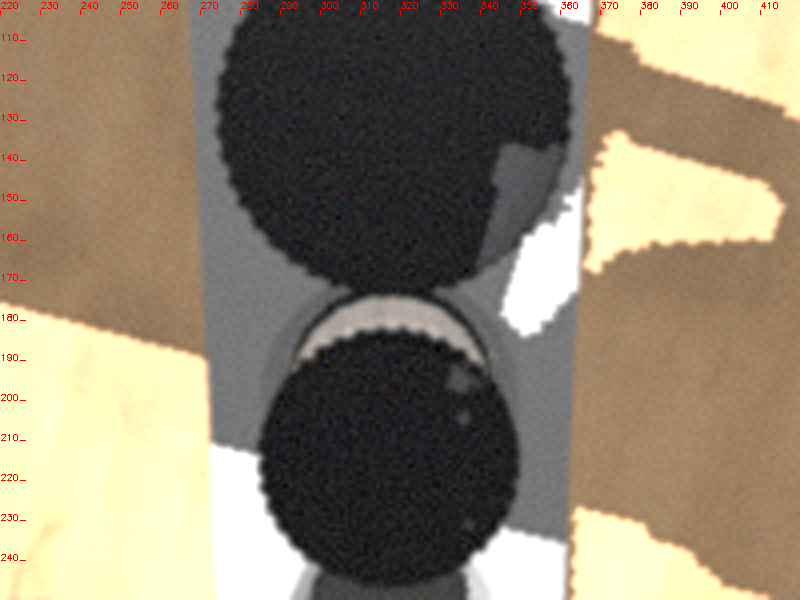

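>>> servo_tool --targets '[{"hand": -1, "x": 0.08, "y": 0.017, "z": -0.02, "roll": 0}, {"hand": -1, "x": 0.75, "y": 0.161, "z": 0, "roll": 0}, {"hand": -1, "x": 0.75, "y": 0.161, "z": 0, "roll": 0}, {"hand": -1, "x": 0.75, "y": 0.161, "z": 0, "roll": 0}, {"hand": -1, "x": 0.75, "y": 0.161, "z": 0, "roll": 0}, {"hand": -1, "x": 0.75, "y": 0.161, "z": 0, "roll": 0}, {"hand": -1, "x": 0.75, "y": 0.161, "z": 0, "roll": 0}, {"hand": -1, "x": 0.75, "y": 0.161, "z": 0, "roll": 0}, {"hand": -1, "x": 0.75, "y": 0.161, "z": 0, "roll": 0}, {"hand": -1, "x": 0.75, "y": 0.161, "z": 0, "roll": 0}]'

```text
time: 13.28
tool_pos: [0.5263, 0.4137, 0.1433]
tcp_rot: [-1.892, -2.504, 0.003]
wrist_force: [0.3, -0.2, -0.4]
width: 1.002
grip_force: 0.0
```

>>> servo_tool --targets '[{"hand": -1, "x": 0, "y": 0, "z": 0.02, "roll": 0}, {"hand": -1, "x": 0, "y": 0, "z": 0.02, "roll": 0}, {"hand": -1, "x": 0, "y": 0, "z": 0.02, "roll": 0}, {"hand": -1, "x": 0, "y": 0, "z": 0.02, "roll": 0}]'

```text
time: 13.62
tool_pos: [0.5284, 0.4062, 0.135]
tcp_rot: [-1.9, -2.501, 0.005]
wrist_force: [0.2, 0.7, 1.0]
width: 1.003
grip_force: 0.0
```

```bash
python3 - <<'E'
from h import *
s=bot.read_state();print(s['time'],s['tool_pos'],s['joint_vel'].round(3))
T=toolT();np.save("T9.npy",T)
a=read_camera("wrist")[:,:,::-1];cv2.imwrite("pics/w9.png",a)
goto(.532,.4085,.028,105.6)
m=(a.max(2)<70).astype(np.uint8)
n,l,st,c=cv2.connectedComponentsWithStats(m)
for i in range(1,n):
    if st[i,4]>300: print(st[i],c[i].round(1),ray_to_z("wrist",c[i],.058,T).round(4))
E
```

```text
13.6167 [0.52840469 0.40624142 0.13499529] [-0.006 -0.014 -0.015  0.001 -0.001  0.001]
to (0.532, 0.4085, 0.028) rows x 0.0023 y 0.0073 z 0.2155 roll -0.0004  dist 0.108 yaw 105.54 tilt 0.0015
[568   0  32  45 689] [583.   18.5] [0.6646 0.5902 0.058 ]
[  56   18  584  175 1499] [375.6 112.6] [0.5471 0.4938 0.058 ]
[ 298  180   54   53 2173] [324.4 206.1] [0.5301 0.4133 0.058 ]
[    0   199   640   201 57432] [271.7 339.8] [0.5178 0.2722 0.058 ]
[ 564  242   76  121 4700] [610.7 296.8] [0.8021 0.401  0.058 ]
```

View pics/w9.png

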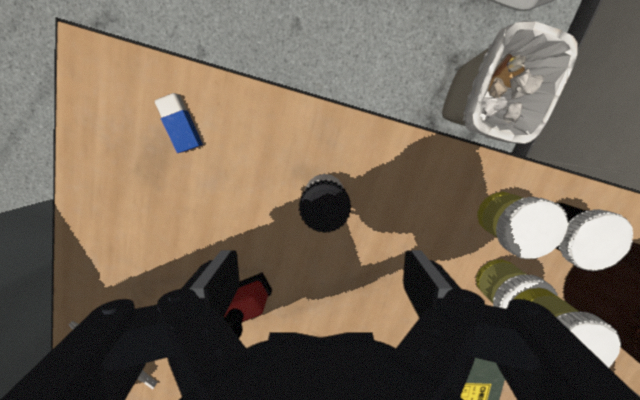

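>>> servo_tool --targets '[{"hand": -1, "x": 0.007, "y": 0.005, "z": 0.06, "roll": 0}, {"hand": -1, "x": 0.007, "y": 0.005, "z": 0.12, "roll": 0}, {"hand": -1, "x": 0.007, "y": 0.005, "z": 0.17, "roll": 0}, {"hand": -1, "x": 0.007, "y": 0.005, "z": 0.205, "roll": 0}, {"hand": -1, "x": 0.007, "y": 0.005, "z": 0.205, "roll": 0}, {"hand": -1, "x": 0.007, "y": 0.005, "z": 0.205, "roll": 0}]'

```text
time: 14.17
tool_pos: [0.5299, 0.4109, 0.0331]
tcp_rot: [-1.9, -2.501, 0.004]
wrist_force: [-0.0, 0.3, -0.5]
width: 1.002
grip_force: 0.0
```

>>> servo_tool --targets '[{"hand": -0.6, "x": 0, "y": 0.001, "z": 0.008, "roll": 0}, {"hand": 0, "x": 0, "y": 0.001, "z": 0.008, "roll": 0}, {"hand": 0.4, "x": 0, "y": 0.001, "z": 0.008, "roll": 0}, {"hand": 1, "x": 0, "y": 0.001, "z": 0.008, "roll": 0}, {"hand": 1, "x": 0, "y": 0.001, "z": 0.008, "roll": 0}, {"hand": 1, "x": 0, "y": 0.001, "z": 0.008, "roll": 0}, {"hand": 1, "x": 0, "y": 0.001, "z": 0.008, "roll": 0}, {"hand": 1, "x": 0, "y": 0.001, "z": 0.008, "roll": 0}, {"hand": 1, "x": 0, "y": 0.001, "z": 0.008, "roll": 0}]'

```text
time: 14.92
tool_pos: [0.5317, 0.4136, 0.0318]
tcp_rot: [1.897, 2.503, 0.004]
wrist_force: [-1.0, -0.9, 5.7]
width: 0.488
grip_force: 40.1
```

```bash
python3 -c "
from h import *
s=bot.read_state();print(s['tool_pos'],s['width'],s['grip_force'],s['wrist_force'])
goto(.5705,-.0319,.19,105.6)"
```

```text
[0.53170904 0.41355107 0.03177353] 0.48820896844297457 40.11762857437134 [-0.99231807 -0.94141542  5.72306668]
to (0.5705, -0.0319, 0.19) rows x -0.8785 y -0.1651 z -0.3176 roll 0.0004  dist 0.474 yaw 105.67 tilt 0.0027
```

>>> servo_tool --targets '[{"hand": 1, "x": 0, "y": 0, "z": -0.03, "roll": 0}, {"hand": 1, "x": 0, "y": 0, "z": -0.1, "roll": 0}, {"hand": 1, "x": 0, "y": 0, "z": -0.18, "roll": 0}, {"hand": 1, "x": 0, "y": 0, "z": -0.26, "roll": 0}, {"hand": 1, "x": 0, "y": 0, "z": -0.31, "roll": 0}, {"hand": 1, "x": -0.07, "y": -0.013, "z": -0.31, "roll": 0}, {"hand": 1, "x": -0.15, "y": -0.028, "z": -0.31, "roll": 0}, {"hand": 1, "x": -0.23, "y": -0.043, "z": -0.31, "roll": 0}, {"hand": 1, "x": -0.31, "y": -0.058, "z": -0.31, "roll": 0}, {"hand": 1, "x": -0.39, "y": -0.073, "z": -0.31, "roll": 0}]'

```text
time: 15.75
tool_pos: [0.5477, 0.2137, 0.1857]
tcp_rot: [1.897, 2.504, 0.001]
wrist_force: [0.2, -0.9, -0.7]
width: 0.485
grip_force: 40.7
```

>>> servo_tool --targets '[{"hand": 1, "x": -0.08, "y": -0.015, "z": 0, "roll": 0}, {"hand": 1, "x": -0.16, "y": -0.03, "z": 0, "roll": 0}, {"hand": 1, "x": -0.24, "y": -0.045, "z": 0, "roll": 0}, {"hand": 1, "x": -0.32, "y": -0.06, "z": 0, "roll": 0}, {"hand": 1, "x": -0.4, "y": -0.075, "z": 0, "roll": 0}, {"hand": 1, "x": -0.45, "y": -0.085, "z": 0, "roll": 0}, {"hand": 1, "x": -0.487, "y": -0.092, "z": 0, "roll": 0}, {"hand": 1, "x": -0.487, "y": -0.092, "z": 0.04, "roll": 0}, {"hand": 1, "x": -0.487, "y": -0.092, "z": 0.04, "roll": 0}, {"hand": 1, "x": -0.487, "y": -0.092, "z": 0.04, "roll": 0}]'

```text
time: 16.58
tool_pos: [0.5681, -0.0317, 0.1641]
tcp_rot: [-1.897, -2.5, 0.002]
wrist_force: [-0.2, -0.4, -1.2]
width: 0.486
grip_force: 40.8
```

```bash
python3 - <<'E'
from h import *
for i in range(3):
  T=toolT();s=bot.read_state();a=read_camera("wrist")[:,:,::-1]
np.save("T10.npy",T)
print(s['time'],s['tool_pos'],s['width'],s['wrist_force'].round(1));goto(.5705,-.0319,.08,105.6)
cv2.imwrite("pics/w10r.png",a)
cv2.imwrite("pics/w10.png",cv2.convertScaleAbs(crop(a,220,130,200,150,4),alpha=1.5))
E
```

```text
16.6833 [ 0.56947778 -0.03107038  0.16548198] 0.48668898425770313 [-0.1  0.6 -0.2]
to (0.5705, -0.0319, 0.08) rows x -0.0021 y 0.0006 z 0.1716 roll 0.0006  dist 0.086 yaw 105.72 tilt 0.0008
```

View pics/w10.png

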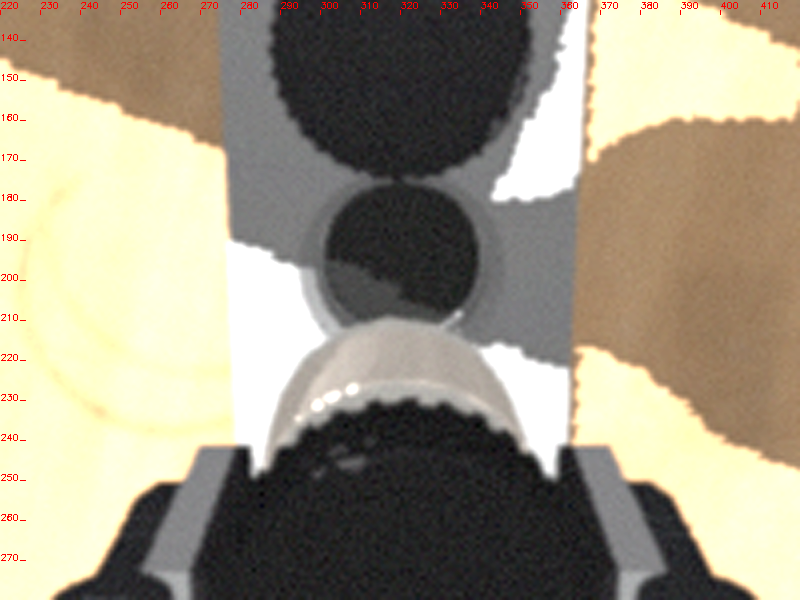

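```bash
python3 -c "
from h import *
T=np.load('T10.npy')
for z in(.014,.028):print(ray_to_z('wrist',(320.3,193.8),z,T))"
```

```text
[ 0.5698703 -0.0318969  0.014    ]
[ 0.5689924  -0.02867733  0.028     ]
```

>>> servo_tool --targets '[{"hand": 1, "x": -0.002, "y": 0, "z": 0.06, "roll": 0}, {"hand": 1, "x": -0.002, "y": 0, "z": 0.12, "roll": 0}, {"hand": 1, "x": -0.002, "y": 0, "z": 0.17, "roll": 0}, {"hand": 1, "x": -0.002, "y": 0, "z": 0.17, "roll": 0}, {"hand": 1, "x": -0.002, "y": 0, "z": 0.17, "roll": 0}, {"hand": 1, "x": -0.002, "y": 0, "z": 0.17, "roll": 0}]'

```text
time: 17.23
tool_pos: [0.5712, -0.0323, 0.0817]
tcp_rot: [1.896, 2.502, 0.002]
wrist_force: [1.5, -0.2, -0.5]
width: 0.487
grip_force: 40.8
```

```bash
python3 -c "
from h import *
s=bot.read_state();print(s['tool_pos'],s['wrist_force']);goto(.5705,-.0319,.046,105.6)"
```

```text
[ 0.57124357 -0.0322645   0.08173495] [ 1.5100593  -0.17336108 -0.46488208]
to (0.5705, -0.0319, 0.046) rows x 0.0012 y -0.0014 z 0.0715 roll 0.0006  dist 0.036 yaw 105.70 tilt 0.0025
```

>>> servo_tool --targets '[{"hand": 1, "x": 0.001, "y": -0.001, "z": 0.025, "roll": 0}, {"hand": 1, "x": 0.001, "y": -0.001, "z": 0.045, "roll": 0}, {"hand": 1, "x": 0.001, "y": -0.001, "z": 0.056, "roll": 0}, {"hand": 1, "x": 0.001, "y": -0.001, "z": 0.064, "roll": 0}, {"hand": 1, "x": 0.001, "y": -0.001, "z": 0.07, "roll": 0}, {"hand": 1, "x": 0.001, "y": -0.001, "z": 0.073, "roll": 0}, {"hand": 1, "x": 0.001, "y": -0.001, "z": 0.073, "roll": 0}]'

```text
time: 17.82
tool_pos: [0.5689, -0.0327, 0.0457]
tcp_rot: [-1.897, -2.502, 0.002]
wrist_force: [-8.4, -0.5, 15.1]
width: 0.485
grip_force: 42.2
```

>>> servo_tool --targets '[{"hand": -0.5, "x": 0, "y": 0, "z": 0, "roll": 0}, {"hand": -1, "x": 0, "y": 0, "z": 0, "roll": 0}, {"hand": -1, "x": 0, "y": 0, "z": 0, "roll": 0}, {"hand": -1, "x": 0, "y": 0, "z": 0, "roll": 0}, {"hand": -1, "x": 0, "y": 0, "z": -0.06, "roll": 0}, {"hand": -1, "x": 0, "y": 0, "z": -0.14, "roll": 0}, {"hand": -1, "x": 0, "y": 0, "z": -0.2, "roll": 0}, {"hand": -1, "x": 0, "y": 0, "z": -0.2, "roll": 0}, {"hand": -1, "x": 0, "y": 0, "z": -0.2, "roll": 0}]'

```text
time: 18.57
tool_pos: [0.5713, -0.0325, 0.146]
tcp_rot: [1.895, 2.5, 0.005]
wrist_force: [0.1, -0.2, -0.3]
width: 0.999
grip_force: 0.0
```

```bash
python3 -c "
from h import *
s=bot.read_state();print(s['time'],s['tool_pos'],s['width']);goto(.484,-.252,.13,105.6)"
```

```text
18.5667 [ 0.57134723 -0.03248706  0.14603379] 0.9991047671876283
to (0.484, -0.252, 0.13) rows x -0.3755 y -0.2869 z 0.0313 roll 0.0003  dist 0.237 yaw 105.66 tilt 0.0056
```

>>> servo_tool --targets '[{"hand": -1, "x": -0.376, "y": -0.286, "z": 0.03, "roll": 0}, {"hand": -1, "x": -0.376, "y": -0.286, "z": 0.03, "roll": 0}, {"hand": -1, "x": -0.376, "y": -0.286, "z": 0.03, "roll": 0}, {"hand": -1, "x": -0.376, "y": -0.286, "z": 0.03, "roll": 0}, {"hand": -1, "x": -0.376, "y": -0.286, "z": 0.03, "roll": 0}, {"hand": -1, "x": -0.376, "y": -0.286, "z": 0.03, "roll": 0}, {"hand": -1, "x": -0.376, "y": -0.286, "z": 0.03, "roll": 0}, {"hand": -1, "x": -0.376, "y": -0.286, "z": 0.03, "roll": 0}, {"hand": -1, "x": -0.376, "y": -0.286, "z": 0.03, "roll": 0}]'

```text
time: 19.32
tool_pos: [0.4813, -0.2511, 0.1267]
tcp_rot: [-1.897, -2.5, -0.0]
wrist_force: [0.4, 0.8, -0.8]
width: 0.993
grip_force: 0.0
```

```bash
python3 - <<'E'
from h import *
for i in range(2):
  s=bot.read_state();T=toolT(); a=read_camera("wrist")[:,:,::-1]
print(s['time'],s['tool_pos']);cv2.imwrite("pics/w11.png",a)
goto(.484,-.252,.021,105.6)
m=(a.max(2)<70).astype(np.uint8)
n,l,st,c=cv2.connectedComponentsWithStats(m)
for i in range(1,n):
    if st[i,4]>300: print(st[i],c[i].round(1),ray_to_z("wrist",c[i],.05,T).round(4))
E
```

```text
19.3667 [ 0.48178313 -0.25079396  0.12713099]
to (0.484, -0.252, 0.021) rows x -0.0039 y 0.0030 z 0.2130 roll 0.0007  dist 0.107 yaw 105.72 tilt 0.0017
[  24    0   83  135 1598] [79.3 16.4] [ 0.2832 -0.1585  0.05  ]
[ 430    0   28   85 1297] [442.3  49.2] [ 0.5321 -0.1097  0.05  ]
[ 480   13   46   51 1691] [502.3  37.3] [ 0.5698 -0.0913  0.05  ]
[ 573  173   67  129 3826] [619.2 248.2] [ 0.7369 -0.211   0.05  ]
[ 300  194   39   41 1250] [318.7 214.1] [ 0.4808 -0.2514  0.05  ]
[    1   226   639   174 56208] [330.3 342.7] [ 0.526  -0.3724  0.05  ]
```

View pics/w11.png

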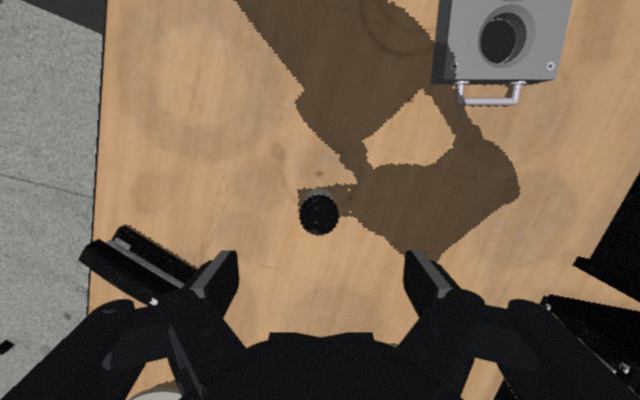

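```bash
python3 -c "
from h import *
T=toolT()
for uv,z in(((319.3,215),.05),((180,255),.02),((205,285),.02),((125,228),.02)):
  p=ray_to_z('wrist',uv,z,T);print(p.round(4),(T[:3,:3].T@(p-T[:3,3])).round(4))"
```

```text
[ 0.4819 -0.252   0.05  ] [-0.0014 -0.0005  0.0775]
[ 0.3633 -0.3385  0.02  ] [-0.0525 -0.1381  0.1075]
[ 0.3925 -0.365   0.02  ] [-0.0859 -0.1172  0.1075]
[ 0.3086 -0.3245  0.02  ] [-0.0243 -0.187   0.1076]
```

>>> servo_tool --targets '[{"hand": -1, "x": -0.003, "y": -0.001, "z": 0.06, "roll": 0}, {"hand": -1, "x": -0.003, "y": -0.001, "z": 0.12, "roll": 0}, {"hand": -1, "x": -0.003, "y": -0.001, "z": 0.17, "roll": 0}, {"hand": -1, "x": -0.003, "y": -0.001, "z": 0.205, "roll": 0}, {"hand": -0.4, "x": -0.003, "y": -0.001, "z": 0.205, "roll": 0}, {"hand": -0.2, "x": -0.003, "y": -0.001, "z": 0.205, "roll": 0}, {"hand": -0.1, "x": -0.003, "y": -0.001, "z": 0.205, "roll": 0}]'

```text
time: 20.0
tool_pos: [0.4834, -0.2532, 0.0269]
tcp_rot: [1.896, 2.503, 0.0]
wrist_force: [0.6, 0.5, 0.0]
width: 0.604
grip_force: 0.0
```

>>> servo_tool --targets '[{"hand": 0, "x": 0.002, "y": -0.002, "z": 0.006, "roll": 0}, {"hand": 0.4, "x": 0.002, "y": -0.002, "z": 0.006, "roll": 0}, {"hand": 1, "x": 0.002, "y": -0.002, "z": 0.006, "roll": 0}, {"hand": 1, "x": 0.002, "y": -0.002, "z": 0.006, "roll": 0}, {"hand": 1, "x": 0.002, "y": -0.002, "z": 0.006, "roll": 0}, {"hand": 1, "x": 0.002, "y": -0.002, "z": 0.006, "roll": 0}, {"hand": 1, "x": 0.002, "y": -0.002, "z": 0.006, "roll": 0}, {"hand": 1, "x": 0.002, "y": -0.002, "z": 0.006, "roll": 0}]'

```text
time: 20.67
tool_pos: [0.482, -0.2534, 0.0243]
tcp_rot: [1.897, 2.501, 0.001]
wrist_force: [-0.4, 1.6, 5.8]
width: 0.366
grip_force: 39.7
```

```bash
python3 -c "
from h import *
s=bot.read_state();print(s['tool_pos'],s['width'],s['grip_force'],s['wrist_force'])
goto(.584,-.08,.14,105.6)"
```

```text
[ 0.48198443 -0.25336606  0.02426607] 0.3659637282133788 39.6686053276062 [-0.43316031  1.58823663  5.82196163]
to (0.584, -0.08, 0.14) rows x 0.2785 y 0.2904 z -0.2314 roll 0.0002  dist 0.232 yaw 105.64 tilt 0.0024
```

>>> servo_tool --targets '[{"hand": 1, "x": 0, "y": 0, "z": -0.03, "roll": 0}, {"hand": 1, "x": 0, "y": 0, "z": -0.1, "roll": 0}, {"hand": 1, "x": 0, "y": 0, "z": -0.17, "roll": 0}, {"hand": 1, "x": 0.04, "y": 0.04, "z": -0.23, "roll": 0}, {"hand": 1, "x": 0.09, "y": 0.095, "z": -0.24, "roll": 0}, {"hand": 1, "x": 0.14, "y": 0.15, "z": -0.24, "roll": 0}, {"hand": 1, "x": 0.19, "y": 0.2, "z": -0.24, "roll": 0}, {"hand": 1, "x": 0.24, "y": 0.25, "z": -0.24, "roll": 0}, {"hand": 1, "x": 0.276, "y": 0.289, "z": -0.24, "roll": 0}, {"hand": 1, "x": 0.276, "y": 0.289, "z": -0.24, "roll": 0}]'

```text
time: 21.5
tool_pos: [0.585, -0.0769, 0.143]
tcp_rot: [1.894, 2.506, 0.004]
wrist_force: [-0.5, -0.6, -0.9]
width: 0.366
grip_force: 39.8
```

>>> servo_tool --targets '[{"hand": 1, "x": 0, "y": 0, "z": 0.02, "roll": 0}, {"hand": 1, "x": 0, "y": 0, "z": 0.04, "roll": 0}, {"hand": 1, "x": 0, "y": 0, "z": 0.04, "roll": 0}, {"hand": 1, "x": 0, "y": 0, "z": 0.04, "roll": 0}, {"hand": 1, "x": 0, "y": 0, "z": 0.04, "roll": 0}]'

```text
time: 21.92
tool_pos: [0.5819, -0.0819, 0.1222]
tcp_rot: [-1.9, -2.501, 0.001]
wrist_force: [0.4, -0.6, -0.0]
width: 0.367
grip_force: 39.8
```

```bash
python3 - <<'E'
from h import *
s=bot.read_state();T=toolT(); a=read_camera("wrist")[:,:,::-1]; np.save("T12.npy",T)
print(s['time'],s['tool_pos'],s['wrist_force'].round(1));goto(.584,-.08,.0383,105.6)
cv2.imwrite("pics/w12.png",cv2.convertScaleAbs(crop(a,220,130,200,150,4),alpha=1.5))
E
```

```text
21.9167 [ 0.58193813 -0.0819253   0.12218179] [ 0.4 -0.6 -0. ]
to (0.584, -0.08, 0.0383) rows x 0.0028 y 0.0041 z 0.1689 roll -0.0002  dist 0.084 yaw 105.57 tilt 0.0003
```

View pics/w12.png

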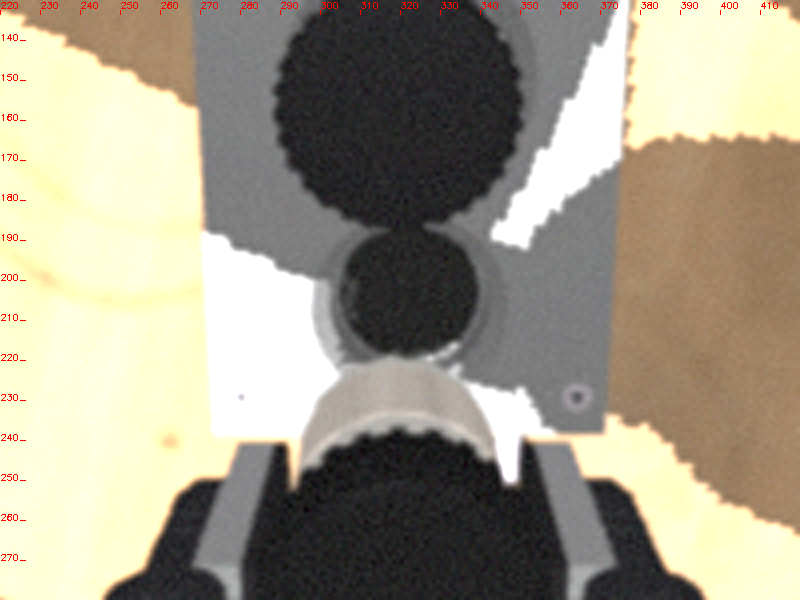

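```bash
python3 -c "
from h import *
T=np.load('T12.npy')
for z in(.014,.021):print(ray_to_z('wrist',(322.4,202.2),z,T))"
```

```text
[ 0.58354293 -0.08003558  0.014     ]
[ 0.58300449 -0.07822217  0.021     ]
```

>>> servo_tool --targets '[{"hand": 1, "x": 0.001, "y": 0.004, "z": 0.05, "roll": 0}, {"hand": 1, "x": 0.001, "y": 0.004, "z": 0.09, "roll": 0}, {"hand": 1, "x": 0.001, "y": 0.004, "z": 0.1, "roll": 0}, {"hand": 1, "x": 0.001, "y": 0.004, "z": 0.1, "roll": 0}, {"hand": 1, "x": 0.001, "y": 0.004, "z": 0.1, "roll": 0}, {"hand": 1, "x": 0.001, "y": 0.004, "z": 0.1, "roll": 0}]'

```text
time: 22.47
tool_pos: [0.5858, -0.0803, 0.0744]
tcp_rot: [1.897, 2.501, 0.002]
wrist_force: [0.3, 0.9, -0.1]
width: 0.369
grip_force: 39.8
```

```bash
python3 -c "
from h import *
s=bot.read_state();print(s['tool_pos'],s['wrist_force']);goto(.584,-.0805,.0383,105.6)"
```

```text
[ 0.58576002 -0.08031054  0.0743983 ] [ 0.27181924  0.8560323  -0.0869874 ]
to (0.584, -0.0805, 0.0383) rows x 0.0007 y -0.0036 z 0.0722 roll 0.0002  dist 0.036 yaw 105.64 tilt 0.0024
```

>>> servo_tool --targets '[{"hand": 1, "x": -0.001, "y": -0.003, "z": 0.02, "roll": 0}, {"hand": 1, "x": -0.001, "y": -0.003, "z": 0.035, "roll": 0}, {"hand": 1, "x": -0.001, "y": -0.003, "z": 0.048, "roll": 0}, {"hand": 1, "x": -0.001, "y": -0.003, "z": 0.058, "roll": 0}, {"hand": 1, "x": -0.001, "y": -0.003, "z": 0.066, "roll": 0}, {"hand": 1, "x": -0.001, "y": -0.003, "z": 0.072, "roll": 0}, {"hand": 1, "x": -0.001, "y": -0.003, "z": 0.074, "roll": 0}, {"hand": 1, "x": -0.001, "y": -0.003, "z": 0.074, "roll": 0}]'

```text
time: 23.13
tool_pos: [0.583, -0.081, 0.0382]
tcp_rot: [-1.897, -2.503, 0.002]
wrist_force: [-7.8, -0.3, 18.3]
width: 0.364
grip_force: 41.3
```

>>> servo_tool --targets '[{"hand": 0, "x": 0, "y": 0, "z": 0, "roll": 0}, {"hand": -0.5, "x": 0, "y": 0, "z": 0, "roll": 0}, {"hand": -0.5, "x": 0, "y": 0, "z": 0, "roll": 0}, {"hand": -0.5, "x": 0, "y": 0, "z": 0, "roll": 0}, {"hand": -0.5, "x": 0, "y": 0, "z": -0.06, "roll": 0}, {"hand": -0.5, "x": 0, "y": 0, "z": -0.14, "roll": 0}, {"hand": -0.5, "x": -0.06, "y": 0, "z": -0.22, "roll": 0}, {"hand": -0.5, "x": -0.14, "y": 0, "z": -0.3, "roll": 0}, {"hand": -0.5, "x": -0.16, "y": 0, "z": -0.34, "roll": 0}, {"hand": -0.5, "x": -0.16, "y": 0, "z": -0.34, "roll": 0}]'

```text
time: 23.97
tool_pos: [0.61, -0.1627, 0.2141]
tcp_rot: [1.892, 2.49, 0.005]
wrist_force: [1.5, -0.7, 2.0]
width: 0.751
grip_force: 0.0
```

>>> servo_tool --targets '[{"hand": -0.5, "x": 0, "y": 0, "z": 0, "roll": 0}, {"hand": -0.5, "x": 0, "y": 0, "z": 0, "roll": 0}, {"hand": -0.5, "x": 0, "y": 0, "z": 0, "roll": 0}]'

```text
time: 24.22
tool_pos: [0.6034, -0.1568, 0.2035]
tcp_rot: [-1.895, -2.5, 0.002]
wrist_force: [0.2, 0.3, -0.7]
width: 0.752
grip_force: 0.0
```

```bash
python3 - <<'E'
from h import *
s=bot.read_state();T=toolT(); a=read_camera("wrist")[:,:,::-1];b=read_camera("top")[:,:,::-1];c=read_camera("scene")[:,:,::-1]
print(s['time'],s['tool_pos'],s['wrist_force'].round(1),s['width'])
np.save("T13.npy",T)
cv2.imwrite("pics/w13.png",np.vstack([np.hstack([cv2.convertScaleAbs(crop(a,240,0,200,150,2),alpha=1.5),crop(c,220,170,160,120,2.5 if 0 else 2)[:300] if 0 else cv2.resize(crop(c,270,180,100,75,4),(400,300))]),crop(b,150,160,200,75,4)]))
E
```

```text
24.2167 [ 0.60339012 -0.15681743  0.20346163] [ 0.2  0.3 -0.7] 0.751671974117176
```

View pics/w13.png

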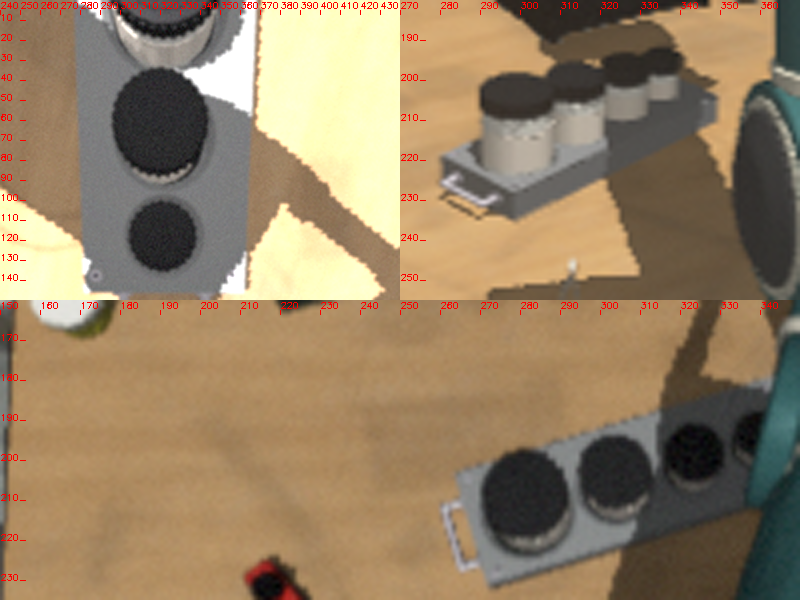

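All four jars stand upright in their wells in size order. The stamp hasn't moved, and the gripper is clear.

```bash
python3 -c "
from workcell import ticket
print(ticket.finish_job())"
```

```text
the job is handed in; nothing more can be done
None
```

All four jars are released in their own wells, upright and in order from smallest to largest; the job was handed in at about 24 s, and the hand-in returned no verdict. While releasing the medium jar I briefly commanded about 25 mm too low, but the next picture showed it properly seated.

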